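# Tamp the wedge blanks level in the marking nest

### The job

Take the hand tamper and tamp the three proud wedge blanks down until all five tops in the nest are level for the laser, one after another from the nest's fixed end towards its sliding end plate, keeping each one pressed home with about 15 N for half a second and never pressing harder than 25 N. Use the tamper's foot, not the gripper, on the blanks. Then stand the tamper upright on the worktop beside the nest, let go, and leave the other things on the table alone.

Things in the scene. Friction and masses are not known exactly. Their poses are not given: they have to be found in the camera images.
- nest: dark steel nest fixed to the worktop: open channel 50 mm wide (x), y from -97 to +84 mm, rim 38 mm high, 40 mm between its walls, inner floor 5 mm up; origin on the worktop, z up. Fixed sloping end at +y, sliding end plate at -y. Five blanks stand in a row along y, blank1 at the fixed end. Home = standing on the inner floor, top 35 mm above the origin, 3 mm below the rim.
- end_plate (a joint): stiff sliding end plate, m of outward travel (towards nest -y), 0 to 0.019; resists with about 6 N of sliding friction, more the faster it is moved (800 N per m/s), stays where it is pushed, no spring. It is pushed out to about 0.012 as the blanks are wedged home.
- end_plate_top (a point): centre of the top of the sliding end plate, 36 mm above the worktop
- tamper: hand tamper standing upright on the worktop: flat steel foot 32 mm (x) by 24 mm (y), 18 mm high, with a square wooden handle 22 x 22 mm going up from it to 110 mm, 0.14 to 0.28 kg. Origin: centre of the foot's flat underside, z up the handle.
- part_knob: bystander: black round knob 40 mm across, 26 mm high, origin under its centre
- part_bush: bystander: cream bush, a short tube 24 mm across, 25 mm high, origin under its centre
- hex_key: bystander: steel hex key lying flat, 83 mm long (y), 26 mm wide, origin under its centre
- blank1: aluminium wedge blank, 38 mm along x, 30 mm high, in y 22.8 mm wide at the underside and 30 mm at the top. Origin: centre of its underside, z up. Wide end up; at the start it is caught between its neighbours, top about 5 to 16 mm above home. A steady slow steady push of 4 to 12 N drives it down, wedging the row towards the end plate, until it stops hard on the floor (a fast arrival spikes the force).
- blank2: aluminium wedge blank, 38 mm along x, 30 mm high, in y 22.8 mm wide at the top and 30 mm at the underside. Origin: centre of its underside, z up. Narrow end up, standing on the nest floor already.
- blank3: aluminium wedge blank, 38 mm along x, 30 mm high, in y 22.8 mm wide at the underside and 30 mm at the top. Origin: centre of its underside, z up. Wide end up; at the start it is caught between its neighbours, top about 5 to 16 mm above home. A steady slow steady push of 4 to 12 N drives it down, wedging the row towards the end plate, until it stops hard on the floor (a fast arrival spikes the force).
- blank4: aluminium wedge blank, 38 mm along x, 30 mm high, in y 22.8 mm wide at the top and 30 mm at the underside. Origin: centre of its underside, z up. Narrow end up, standing on the nest floor already.
- blank5: aluminium wedge blank, 38 mm along x, 30 mm high, in y 22.8 mm wide at the underside and 30 mm at the top. Origin: centre of its underside, z up. Wide end up; at the start it is caught between its neighbours, top about 5 to 16 mm above home. A steady slow steady push of 4 to 12 N drives it down, wedging the row towards the end plate, until it stops hard on the floor (a fast arrival spikes the force).
Mind the look-alikes: they are no part of the job. Leave any orange or yellow look-alike of the blank1 alone.

How it is judged (in metres and radians):
On the way, in this order (a step that is already met when the one before it is completed fails the run):
1. the tamper is lifted (height (world z) of tamper above 0.03 m), for 0.1 s.
2. blank1 is home and kept pressed down there by the tamper with more than 10 N (z of blank1 in the frame of nest below 0.0065 m and contact force between tamper and blank1 above 10 N), for 0.4 s.
3. blank3 is home and kept pressed down there by the tamper with more than 10 N (z of blank3 in the frame of nest below 0.0065 m and contact force between tamper and blank3 above 10 N), for 0.4 s.
4. blank5 is home and kept pressed down there by the tamper with more than 10 N (z of blank5 in the frame of nest below 0.0065 m and contact force between tamper and blank5 above 10 N), for 0.4 s.
At the end, for the whole second after the job is handed in: All five blanks stand on the nest floor with tops level (each underside within 1.5 mm of the floor, tilt under 0.06 rad), and the tamper stands upright (within 0.08 rad) on the worktop, not touching the nest, released and at rest (z of blank1 in the frame of nest between 0.003 and 0.0065 m and z of blank2 in the frame of nest between 0.003 and 0.0065 m and z of blank3 in the frame of nest between 0.003 and 0.0065 m and z of blank4 in the frame of nest between 0.003 and 0.0065 m and z of blank5 in the frame of nest between 0.003 and 0.0065 m and angle between each of blank1, blank2, blank3, blank4, blank5's own z axis and vertical below 0.06 rad and angle between tamper's own z axis and vertical below 0.08 rad and height (world z) of tamper between -0.004 and 0.004 m and contact force between tamper and nest below 0.05 N and linear speed of tamper below 0.02 m/s and contact force between tamper and the fingers below 0.05 N).
It fails at once if the tamper presses a blank harder than 25 N (contact force between tamper and blank1 above 25 N or contact force between tamper and blank2 above 25 N or contact force between tamper and blank3 above 25 N or contact force between tamper and blank4 above 25 N or contact force between tamper and blank5 above 25 N).
It fails at once if the gripper or arm touches a blank (contact force between any of the fingers, the arm and blank1 above 0.5 N or contact force between any of the fingers, the arm and blank2 above 0.5 N or contact force between any of the fingers, the arm and blank3 above 0.5 N or contact force between any of the fingers, the arm and blank4 above 0.5 N or contact force between any of the fingers, the arm and blank5 above 0.5 N).
It fails at once if a bystander is moved more than 15 mm (distance of any of part_knob, part_bush, hex_key from where it was at the start of the episode above 0.015 m).
It also fails if it takes over 72 s, if anything falls off the work surface, if the arm or the gripper's body presses on something with over 40 N, if the wrist force passes 120 N, or if a joint passes its speed limit or range.

### The arm

A 6-joint arm with a two-finger parallel gripper is mounted at the origin on a cart in front of the work surface, level with it; the furniture and walls round the work are solid. World frame = base frame: x ahead of the robot, y to its left, z up, the work surface at z = 0. Lengths are in m, angles in degrees, forces in N, time in s.
With the tool pointing down it reaches from about 0.4 to 0.825 m from the base axis. Payload 7 kg.
Tool frame: the origin (TCP) lies at the very end of the fingers, on their centre line; the grasp point (between the pads) lies hold_point_z behind it (hold_point_z is the distance from the TCP to the grasp point, in m); z points along the fingers, y is the direction in which the jaws open and shut (so a half turn about z gives the same grasp; the last joint's range is limited). The gripper opens to 88 mm and grips with 3 to 60 N. Pads are 19 mm wide; open, the fingers measure 130 mm over their backs; the gripper's body (78 mm by 193 mm) begins 47 mm behind the grasp point.
Start: joints at [88.814, 20.546, 0.682, 0, -70.136, -16.507], TCP at [0.205, 0.643, 0.227] pointing down, gripper open.
Joint ranges: [-176.03, 176.03], [-82.01, 121.73], [-58.28, 71.71], [-173.87, 95.51], [-174.79, -0.11], [-173.66, 173.66]. Speed limits (degrees/s): [136.94, 136.94, 172.46, 180, 180, 180].

### API

Orientations are given as [roll, pitch, yaw] about the fixed x, y, z axes, in that order (R = Rz(yaw) Ry(pitch) Rx(roll)).
In Python, from plant import get_obs, snapshot, close_job, hold_point_z gives the robot as it stands. The module is installed in compiled form; this text tells all that it offers.
- The arm moves only by the tool jog_arm, never from a script. Its argument "commands" is a list of rows, each a list of 4 numbers: the shift along the world's x, y, z in mm, then the turn about the world's z in degrees. In form: [[x, y, z, turn], ...]. A call has exactly 10 rows; each row shifts and turns the commanded pose from where the row before left it; what a row does not reach is not made up. A row lasts 1/12 s, in which the tool goes at most 41.7 mm and 7.16 degrees, less where a joint would pass 70% of its speed; a pose out of reach is approached as far as the arm can. A call is refused whole if a number of a shift passes 41.7 or a number of a turn 7.16, either way. A call with a gripper value outside its range is refused whole. "fingers" is the finger opening in mm, from 0 to 87.6, set as the call begins (left out, the last holds). The fingers move at their own pace and stop on an object; the grip force is fixed at half the most. Time passes only in rows, so rows that do not move let the fingers close, or fill a call up. It gives the time, the measured TCP pose, the force and the opening at its end, in the units of the state.
- get_obs(): the state, without advancing time (a new reading comes with each control period).
- snapshot(name): name is "scene" or "top" or "wrist"; returns a dict with "image" (420x560x3 uint8, red, green, blue), "fov_y" (degrees; the focal length in pixels is half the picture's height over the tangent of half this angle, whatever the lens; pixels are square), "cx", "cy" (the principal point, pixels), "rvec" (rotation vector, rad) and "tvec" (3), from world to camera coordinates, as OpenCV has them; the wrist camera has in their place "mount" (4x4, takes a point from camera to tool coordinates, whose origin is the TCP and whose axes are the flange's). Camera axes: x right, y down, z forward; pixel columns grow to the right and rows downward; lengths in m; the calibration is good to about 2 mm. The wrist camera is an equidistant fisheye: a pixel r from the principal point sees the ray r / f radians off the axis. A picture is of the moment at which its call begins: read the wrist's pose just before it. There is no depth.
- close_job(): hands the job in, once; it reports no verdict.
The state is a dict: "clock": time; "joint_pos": joint angles; "qvel": joint speeds; "tau": joint torques, N m; "tool_pos": TCP position; "orientation": TCP orientation; "force": force on the tool from outside, world axes, zero at the start; "moment": the same for the moment, N m; "opening": finger opening in m.
Only numpy, scipy, OpenCV 4.12 (cv2) and the standard library are available. Lean on these libraries where they do the work, as an engineer would, in place of code of your own. Each camera call takes 0.05 s, during which the arm holds its last target.

## Working session

There is one attempt and no reset: what is moved stays moved. The work goes in short steps, Python scripts to look and compute and a tool call to move; the robot and the scene stay as the last step left them, time stands still between calls to the robot, and variables do not carry over. Pictures are saved under pics/ and viewed, and the job is handed in when it is done.

Besides the shell and the picture viewer there is one more tool, called by a JSON object that holds its "op" and its "data", one argument or row to a line. jog_arm: Moves the arm, as the interface text tells. Its arguments: {"type":"object","properties":{"commands":{"type":"array","items":{"type":"array","items":{"type":"number"}}},"fingers":{"type":"number"}},"required":["commands"]}

```bash
mkdir -p pics
cat > h.py <<'E'
import numpy as np,cv2
from plant import get_obs,snapshot,close_job,hold_point_z
def save(s,name,crop=None,k=1):
    im=s["image"][:,:,::-1]
    if crop: x0,y0,x1,y1=crop; im=im[y0:y1,x0:x1]
    if k!=1: im=cv2.resize(im,None,fx=k,fy=k,interpolation=cv2.INTER_CUBIC)
    cv2.imwrite("pics/"+name+".png",im)
def cam(s):
    f=s["image"].shape[0]/2/np.tan(np.radians(s["fov_y"]/2))
    K=np.array([[f,0,s["cx"]],[0,f,s["cy"]],[0,0,1]])
    R=cv2.Rodrigues(np.array(s["rvec"],float))[0]; return K,R,np.array(s["tvec"],float).reshape(3)
def ray(s,u,v,z):
    K,R,t=cam(s); d=R.T@np.linalg.inv(K)@np.array([u,v,1.]); c=-R.T@t
    return c+d*(z-c[2])/d[2]
def proj(s,P):
    K,R,t=cam(s); q=K@(R@np.array(P,float)+t); return q[:2]/q[2]
E
python3 - <<'E'
from h import *
import pickle
print(get_obs(),hold_point_z)
for n in("scene","top","wrist"):
    s=snapshot(n); pickle.dump(s,open(n+"0.pkl","wb")); save(s,n+"0"); print(n,{k:v for k,v in s.items() if k!="image"})
    if n!="wrist": print(-cam(s)[1].T@cam(s)[2])
E
```

```text
{'clock': 0.0, 'joint_pos': array([ 8.88139282e+01,  2.05927774e+01,  6.35003745e-01, -1.94355893e-02,
       -7.01364557e+01, -1.65081500e+01]), 'qvel': array([-0.00366411, -0.05165596, -0.04255786, -0.00574803,  0.03581178,
       -0.01545489]), 'tau': array([ 9.08765778e-04, -5.82712841e+01,  2.93042529e+01,  6.99683368e+00,
        6.95352210e-03, -1.65289262e-04]), 'tool_pos': array([0.20502483, 0.64260505, 0.22561904]), 'orientation': array([ 1.79904463e+02, -9.26037969e-03, -1.77008330e+01]), 'force': array([0.03870592, 0.85417578, 1.08519786]), 'moment': array([-0.0044383 , -0.00174024, -0.05332544]), 'opening': 0.08789198781248411} 0.0188
scene {'fov_y': 55.98913284680942, 'cx': 280.9826172139526, 'cy': 213.6764049529373, 'rvec': array([ 2.36267994, -0.74004858,  0.2796471 ]), 'tvec': array([-0.51166873,  0.30728   ,  0.67545359])}
[ 0.30306435 -0.44482255  0.72301338]
top {'fov_y': 46.69739633458989, 'cx': 280.6919203547839, 'cy': 206.2906943461085, 'rvec': array([ 2.15515729, -2.16748518,  0.11389233]), 'tvec': array([0.00545421, 0.58961745, 0.84859758])}
[ 0.49175218 -0.00289361  0.90882768]
wrist {'fov_y': 65.70646984690485, 'cx': 280.73311878583115, 'cy': 213.55215025591022, 'mount': array([[ 1.03923736e-03, -9.66156099e-01, -2.57956028e-01,
         7.05698061e-02],
       [ 9.99999386e-01,  9.05016750e-04,  6.39059590e-04,
         3.63062764e-04],
       [-3.83976794e-04, -2.57956534e-01,  9.66156447e-01,
        -1.57849964e-01],
       [ 0.00000000e+00,  0.00000000e+00,  0.00000000e+00,
         1.00000000e+00]])}
```

View pics/scene0.png

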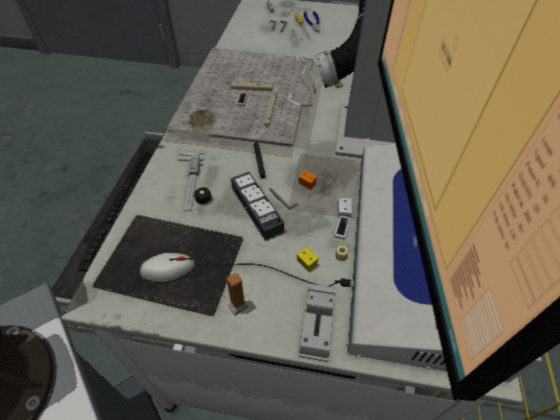

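View pics/top0.png

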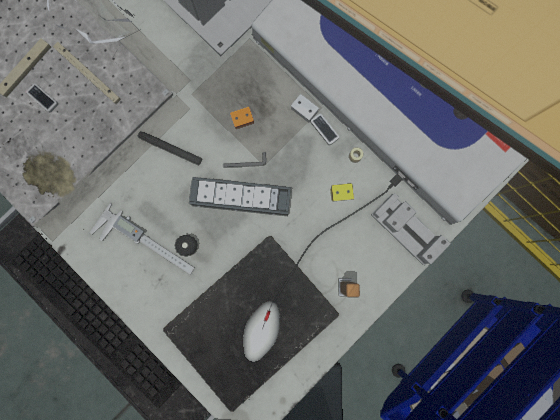

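View pics/wrist0.png

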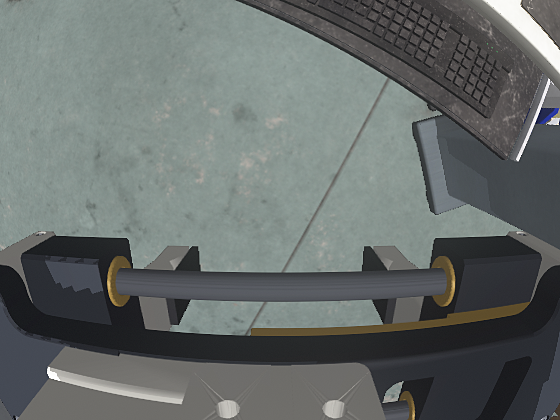

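The tamper is at top (348,288) and scene (236,292). The nest is at top (240,195), with five light blanks. The look-alikes are the orange (242,117) and yellow (343,192) blocks. I'll enlarge these to confirm.

Run:
```python
from h import *
import pickle
t=pickle.load(open("top0.pkl","rb"));s=pickle.load(open("scene0.pkl","rb"))
save(t,"tn",(180,165,300,225),6.5)
save(t,"tt",(310,250,390,310),8)
save(s,"sn",(220,160,300,245),7)
save(s,"st",(205,260,265,325),9)
```

```text
(no output)
```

View pics/tn.png

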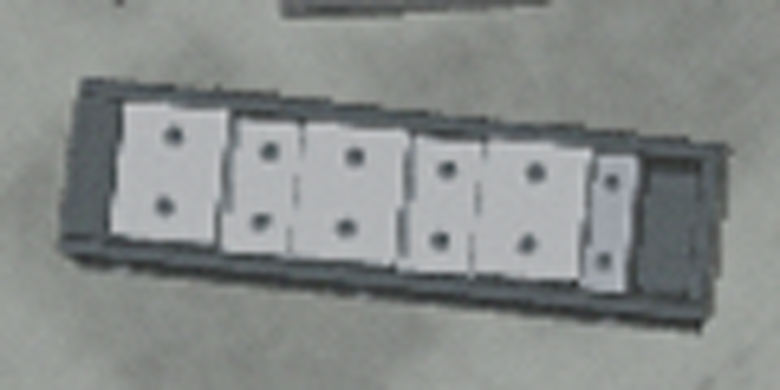

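View pics/tt.png

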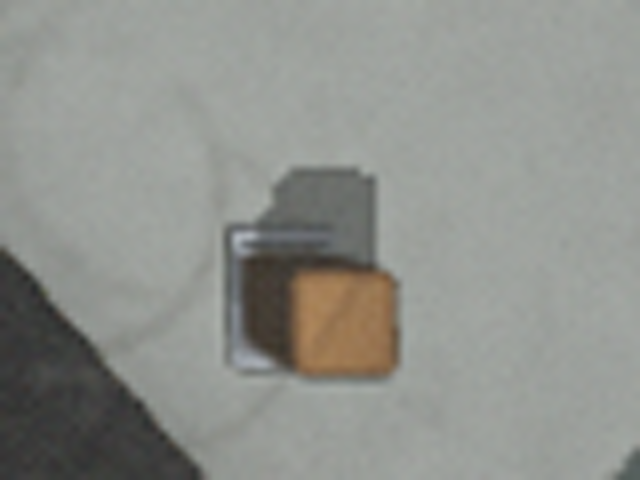

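View pics/sn.png

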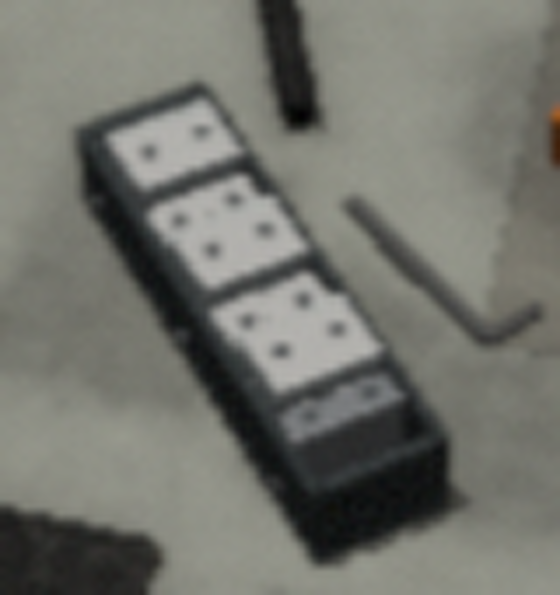

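View pics/st.png

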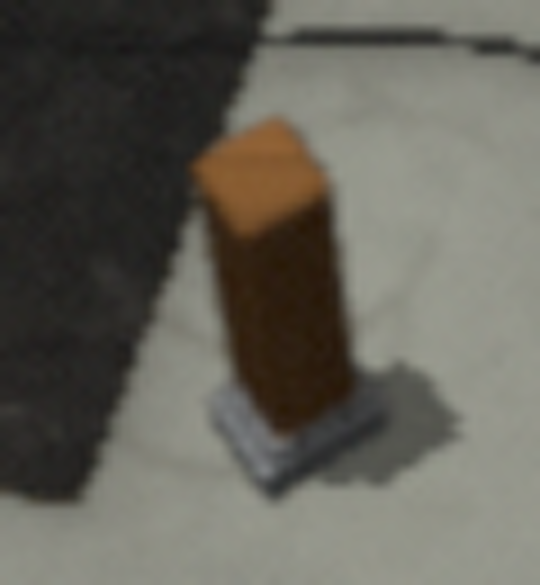

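```bash
cat > fit.py <<'E'
from h import *
import pickle
from scipy.optimize import least_squares
t=pickle.load(open("top0.pkl","rb"));s=pickle.load(open("scene0.pkl","rb"))
def cr(pts,k,x0,y0): return [((u+.5)/k-.5+x0,(v+.5)/k-.5+y0) for u,v in pts]
def T(p,L):
    c,q=np.cos(p[2]),np.sin(p[2]); return np.array([p[0]+c*L[0]-q*L[1],p[1]+q*L[0]+c*L[1],L[2]])
def fit(obs,p0):
    f=lambda p:np.concatenate([proj(sn,T(p,L))-np.array(px) for sn,px,L in obs])
    r=least_squares(f,p0); return r.x,r.fun.reshape(-1,2)
if __name__=="__main__":
    print([ray(t,u,v,0)[:2].round(3) for u,v in((280,206),(290,206),(280,196))])
    N=cr([(85,80),(727,147),(712,308),(62,243)],6.5,180,165)
    LN=[(.025,.084,.038),(.025,-.097,.038),(-.025,-.097,.038),(-.025,.084,.038)]
    oN=[(t,a,b) for a,b in zip(N,LN)]
    NS=cr([(80,130),(200,85),(445,438),(312,487)],7,220,160)
    oS=[(s,a,b) for a,b in zip(NS,[LN[3],LN[0],LN[1],LN[2]])]
    g=ray(t,240,196,.03)
    for o in(oN,oS,oN+oS):
        p,r=fit(o,[g[0],g[1],0.]);print("nest",p[:2].round(4),np.degrees(p[2]).round(2),r.round(1).tolist())
    H=.011
    oT=[(t,a,b) for a,b in zip(cr([(290,268),(399,268),(399,378),(291,377),(228,226),(230,372)],8,310,250),
      [(H,H,.11),(H,-H,.11),(-H,-H,.11),(-H,H,.11),(.016,.012,.018),(-.016,.012,.018)])]
    g=ray(t,353,290,.11)
    p,r=fit(oT,[g[0],g[1],0.]);print("tamper",p[:2].round(4),np.degrees(p[2]).round(2),r.round(1).tolist())
    oU=[(s,a,b) for a,b in zip(cr([(195,168),(283,118),(330,190),(243,238),(210,405),(272,488),(385,412)],9,205,260),
      [(-H,H,.11),(H,H,.11),(H,-H,.11),(-H,-H,.11),(-.016,.012,.018),(-.016,-.012,.012),(.016,-.012,.018)])]
    p,r=fit(oU,p);print("tamper",p[:2].round(4),np.degrees(p[2]).round(2),r.round(1).tolist())
    p,r=fit(oT+oU,p);print("tamper",p[:2].round(4),np.degrees(p[2]).round(2),r.round(1).tolist())
E
python3 fit.py
```

```text
[array([0.594, 0.004]), array([ 0.594, -0.015]), array([0.613, 0.003])]
nest [0.6118 0.0811] -6.24 [[-0.1, -1.1], [0.3, -1.3], [-0.2, 1.3], [0.0, 1.0]]
nest [0.6098 0.0865] -6.6 [[-1.0, -0.6], [0.5, -1.0], [0.9, -0.2], [-0.4, 1.3]]
nest [0.6108 0.0828] -6.41 [[-1.0, -0.7], [-0.6, -0.6], [-1.2, 2.0], [-1.0, 1.4], [-0.0, 0.2], [1.5, -0.2], [2.3, 0.6], [1.1, 2.2]]
tamper [ 0.444  -0.1138] -0.52 [[-0.2, -0.0], [-0.3, 0.0], [-0.1, 0.0], [-0.2, 0.1], [0.5, 0.1], [0.4, -0.2]]
tamper [ 0.4422 -0.1138] -0.11 [[-0.9, 0.2], [0.1, -0.4], [1.3, 0.5], [0.1, 1.5], [-0.5, -1.2], [-0.8, 0.4], [0.7, -1.3]]
tamper [ 0.4431 -0.1138] -0.82 [[-0.2, 0.5], [-0.3, 0.6], [-0.1, 0.6], [-0.3, 0.6], [0.5, 0.6], [0.4, 0.2], [-0.4, -0.2], [0.6, -0.6], [1.7, 0.4], [0.4, 1.3], [-0.0, -1.6], [-0.5, 0.1], [1.0, -1.4]]
```

{"op": "jog_arm", "data": {
  "commands": [
    [17,-28,-3,0.57],
    [17,-28,-3,0.57],
    [17,-28,-3,0.57],
    [17,-28,-3,0.57],
    [17,-28,-3,0.57],
    [17,-28,-3,0.57],
    [17,-28,-3,0.57],
    [17,-28,-3,0.57],
    [17,-28,-3,0.57],
    [17,-28,-3,0.57]
  ]
}}

```text
clock: 0.98
tool_pos: [0.3756, 0.3615, 0.1964]
orientation: [180.0, 0.0, -12.0]
force: [0.8, 0.1, 0.3]
opening: 0.0881
```

{"op": "jog_arm", "data": {
  "commands": [
    [17,-28,-3,0.57],
    [17,-28,-3,0.57],
    [17,-28,-3,0.57],
    [17,-28,-3,0.57],
    [17,-28,-3,0.57],
    [17,-28,-3,0.57],
    [17,-28,-3,0.57],
    [17,-28,-3,0.57],
    [17,-28,-3,0.57],
    [0,0,0,0]
  ]
}}

```text
clock: 1.82
tool_pos: [0.5294, 0.1071, 0.1685]
orientation: [179.9, 0.1, -7.0]
force: [-0.3, -0.4, -1.5]
opening: 0.0876
```

Run:
```python
from h import *
import pickle
o=get_obs();s=snapshot("wrist");pickle.dump((o,s),open("w1.pkl","wb"));save(s,"w1",None,1.4)
print(o["clock"],o["tool_pos"],o["orientation"],o["joint_pos"],o["force"],o["moment"])
```

```text
1.8167 [0.52941985 0.10707255 0.16854373] [ 1.79911982e+02  6.94300198e-02 -7.02417833e+00] [ 3.22508693e+01  1.06401632e+01 -2.10517590e+01  2.83890391e-02
 -5.84175473e+01  5.07101146e+01] [-0.28518982 -0.35021495 -1.47466054] [0.05352065 0.00934188 0.0057555 ]
```

View pics/w1.png

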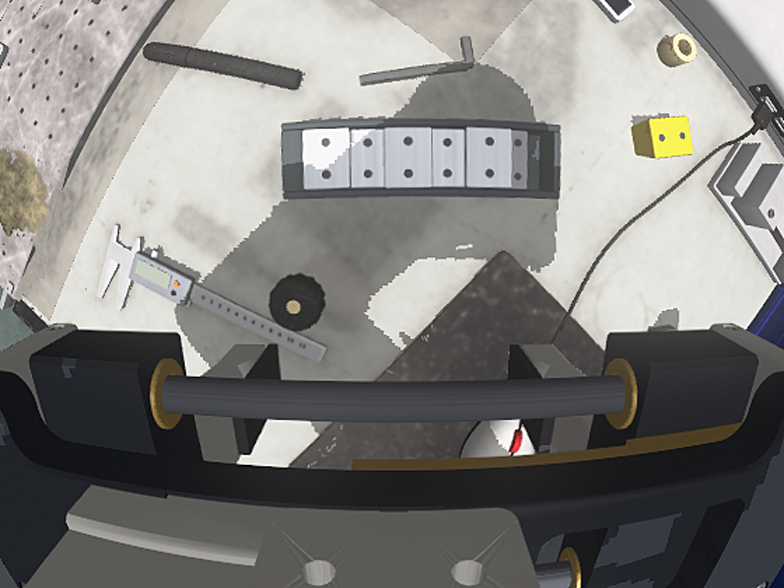

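The nest is at about (420,160), its left end fixed and the end plate at (518,160). The blanks are light, and the yellow block at (665,137) is outside the nest. I'll enlarge for corners.

Run:
```python
from h import *
import pickle
o,s=pickle.load(open("w1.pkl","rb"))
save(s,"w1a",(195,78,300,150),7.4);save(s,"w1b",(300,78,405,150),7.4)
```

```text
(no output)
```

View pics/w1a.png

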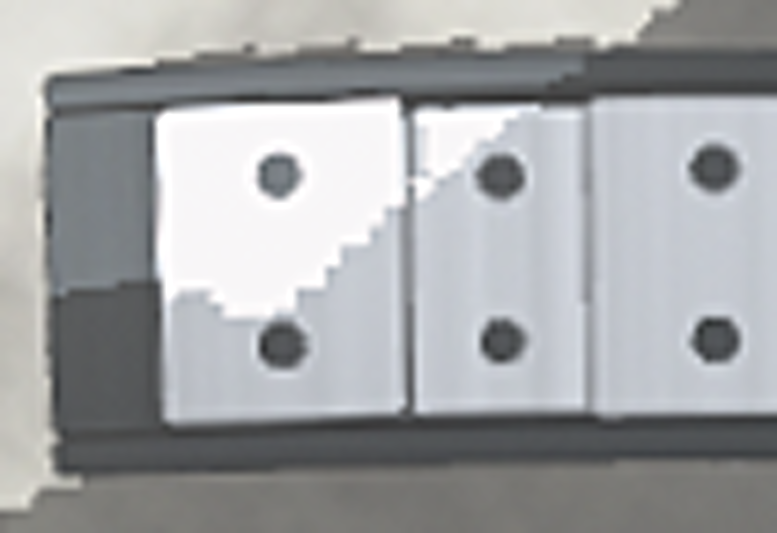

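View pics/w1b.png

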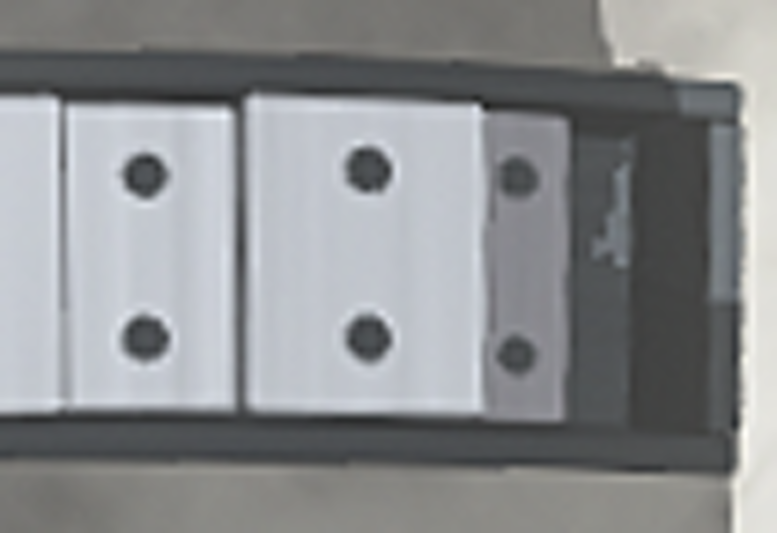

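```bash
cat >> h.py <<'E'
from scipy.spatial.transform import Rotation as Ro
def wparams(o,s):
    f=s["image"].shape[0]/2/np.tan(np.radians(s["fov_y"]/2)); M=np.array(s["mount"])
    R=Ro.from_euler("xyz",o["orientation"],degrees=True).as_matrix()
    return f,R@M[:3,:3],R@M[:3,3]+o["tool_pos"]
def wproj(o,s,P):
    f,Rc,c=wparams(o,s); q=Rc.T@(np.array(P)-c); th=np.arctan2(np.hypot(q[0],q[1]),q[2]); k=f*th/np.hypot(q[0],q[1])
    return np.array([s["cx"]+k*q[0],s["cy"]+k*q[1]])
def wray(o,s,u,v,z):
    f,Rc,c=wparams(o,s); d=np.array([u-s["cx"],v-s["cy"]]);r=np.hypot(*d);th=r/f
    q=Rc@np.array([np.sin(th)*d[0]/r,np.sin(th)*d[1]/r,np.cos(th)]); return c+q*(z-c[2])/q[2]
E
python3 - <<'E'
from h import *
from fit import cr,T
import pickle
from scipy.optimize import least_squares
o,s=pickle.load(open("w1.pkl","rb"))
A=cr([(48,78),(58,468)],7.4,195,78);B=cr([(740,85),(733,470)],7.4,300,78)
LN=[(.025,.084,.038),(-.025,.084,.038),(.025,-.097,.038),(-.025,-.097,.038)]
f=lambda p:np.concatenate([wproj(o,s,T(p,L))-np.array(a) for a,L in zip(A+B,LN)])
r=least_squares(f,[.61,.08,-.1]);p=r.x;print(p.round(4),np.degrees(p[2]),r.fun.round(1))
def loc(w): 
    d=w[:2]-p[:2];c,q=np.cos(p[2]),np.sin(p[2]);return np.array([c*d[0]+q*d[1],-q*d[0]+c*d[1]])*1000
H=cr([(280,176),(283,344),(501,176),(502,342),(715,167),(716,340)],7.4,195,78)+cr([(146,176),(146,340),(368,169),(368,338),(518,178),(517,356)],7.4,300,78)
for z in(.035,.042,.05):
    print(z,[loc(wray(o,s,*h,z)).round(1).tolist() for h in H])
print([ (loc(wray(o,s,*h,z))).round(1).tolist() for z in (.035,.045) for h in cr([(157,200),(405,200),(412,300),(585,300),(590,300)],7.4,195,78)+cr([(60,300),(66,300),(237,300),(245,300),(482,300),(568,300)],7.4,300,78)])
# tamper top visible?
E
```

```text
[ 0.6128  0.0833 -0.1119] -6.411085935444455 [-1.  -1.2 -1.1  1.2  0.9 -0.8  1.3  0.8]
0.035 [[10.5, 55.3], [-10.1, 55.3], [9.6, 28.7], [-10.6, 28.9], [10.4, 3.2], [-10.6, 3.3], [9.5, -21.7], [-10.5, -21.6], [11.1, -48.9], [-9.7, -48.9], [10.9, -67.8], [-11.3, -67.8]]
0.042 [[9.9, 54.3], [-10.2, 54.3], [9.0, 28.4], [-10.7, 28.5], [9.8, 3.5], [-10.7, 3.5], [8.9, -20.9], [-10.6, -20.8], [10.5, -47.4], [-9.8, -47.4], [10.2, -65.9], [-11.4, -65.9]]
0.05 [[9.2, 53.1], [-10.3, 53.1], [8.3, 27.9], [-10.8, 28.1], [9.1, 3.7], [-10.8, 3.8], [8.2, -19.9], [-10.7, -19.8], [9.8, -45.7], [-10.0, -45.7], [9.5, -63.7], [-11.5, -63.7]]
[[8.3, 70.4], [7.0, 40.3], [-5.2, 39.6], [-5.6, 18.9], [-5.7, 18.3], [-5.8, -11.3], [-5.8, -12.0], [-5.5, -32.7], [-5.4, -33.7], [-4.5, -63.3], [-4.0, -74.4], [7.5, 68.5], [6.2, 39.3], [-5.5, 38.7], [-6.0, 18.7], [-6.0, 18.1], [-6.1, -10.4], [-6.1, -11.1], [-5.8, -31.1], [-5.8, -32.1], [-4.9, -60.7], [-4.4, -71.4]]
```

{"op": "jog_arm", "data": {
  "commands": [
    [-10.5,-28,0,0.8],
    [-10.5,-28,0,0.8],
    [-10.5,-28,0,0.8],
    [-10.5,-28,0,0.8],
    [-10.5,-28,0,0.8],
    [-10.5,-28,0,0.8],
    [-10.5,-28,0,0.8],
    [-10.5,-28,0,0.8],
    [0,0,0,0],
    [0,0,0,0]
  ]
}}

```text
clock: 2.7
tool_pos: [0.4435, -0.1135, 0.1697]
orientation: [-180.0, -0.0, -0.6]
force: [0.0, 0.6, 0.0]
opening: 0.0877
```

Run:
```python
from h import *
import pickle
o=get_obs();s=snapshot("wrist");pickle.dump((o,s),open("w2.pkl","wb"));save(s,"w2",None,1.4)
print(o["clock"],o["tool_pos"],o["orientation"],o["force"],o["moment"])
```

```text
2.7 [ 0.44354504 -0.11347767  0.16973192] [-1.79988963e+02 -1.98205895e-02 -5.80387419e-01] [0.03233116 0.56093257 0.00365523] [-0.05106233 -0.08065707 -0.04683372]
```

View pics/w2.png

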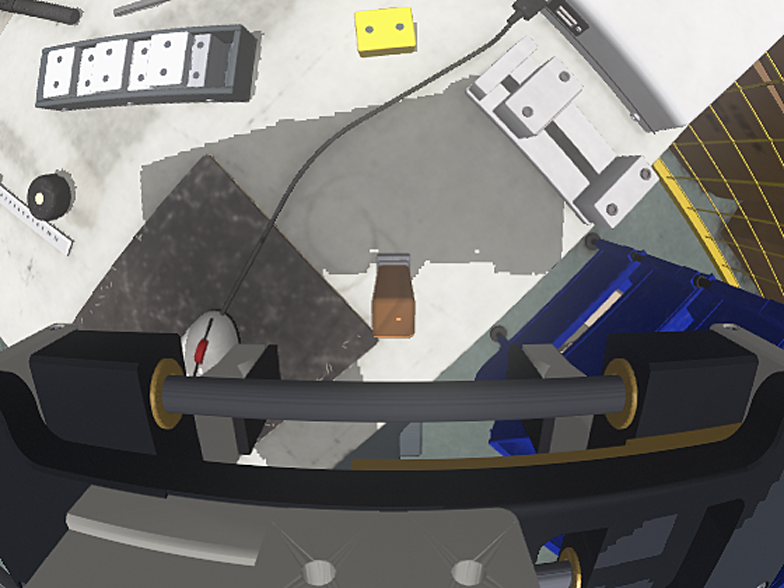

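Run:
```python
from h import *
import pickle
o,s=pickle.load(open("w2.pkl","rb"))
save(s,"w2a",(250,170,315,250),7)
for p in[(.4541,-.1028,.11),(.4541,-.1248,.11),(.4321,-.1248,.11),(.4321,-.1028,.11),(.459,-.1018,.018),(.459,-.1258,.018)]:
    a=wproj(o,s,p);print(a.round(1),((a-[250,170])*7).round(0))
```

```text
[264.  216.1] [ 98. 323.]
[295.7 215.8] [320. 321.]
[295.5 245.5] [319. 529.]
[264.7 245.8] [103. 531.]
[267.6 186. ] [123. 112.]
[292.4 185.7] [297. 110.]
```

View pics/w2a.png

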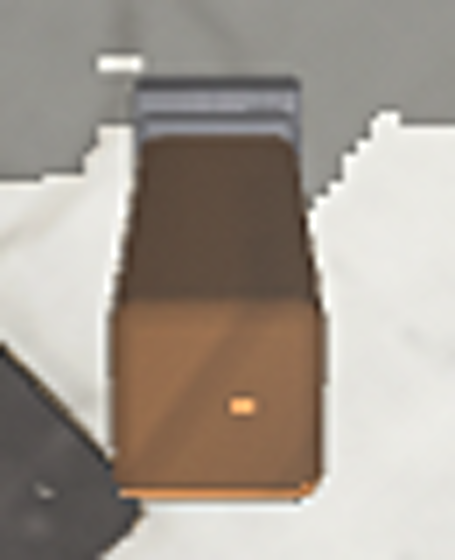

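{"op": "jog_arm", "data": {
  "commands": [
    [1.5,-0.8,-10,0],
    [0,0,-15,0],
    [0,0,-15,0],
    [0,0,-15,0],
    [0,0,-15,0],
    [0,0,-15,0],
    [0,0,-14,0],
    [0,0,-10,0],
    [0,0,0,0],
    [0,0,0,0]
  ]
}}

```text
clock: 3.58
tool_pos: [0.4455, -0.113, 0.0598]
orientation: [180.0, 0.1, -0.4]
force: [0.1, -0.5, 0.8]
opening: 0.0875
```

{"op": "jog_arm", "data": {
  "commands": [
    [0,0,0,0],
    [0,0,0,0],
    [0,0,0,0],
    [0,0,0,0],
    [0,0,0,0],
    [0,0,0,0],
    [0,0,0,0],
    [0,0,0,0],
    [0,0,0,0],
    [0,0,0,0]
  ],
  "fingers": 10
}}

```text
clock: 4.42
tool_pos: [0.4456, -0.1138, 0.0605]
orientation: [180.0, 0.0, -0.5]
force: [-0.8, -0.1, 0.1]
opening: 0.0269
```

Run:
```python
from h import *
import pickle
o=get_obs();s=snapshot("wrist");pickle.dump((o,s),open("w3.pkl","wb"));save(s,"w3",None,1.4)
print(o["clock"],o["tool_pos"],o["orientation"],o["force"],o["moment"],o["opening"])
```

```text
4.4167 [ 0.44562886 -0.11378772  0.06054328] [ 1.79999078e+02  2.24404984e-03 -4.65839441e-01] [-0.79426028 -0.12973732  0.12001756] [-0.0282639  -0.01077786  0.03953173] 0.026920361724473138
```

View pics/w3.png

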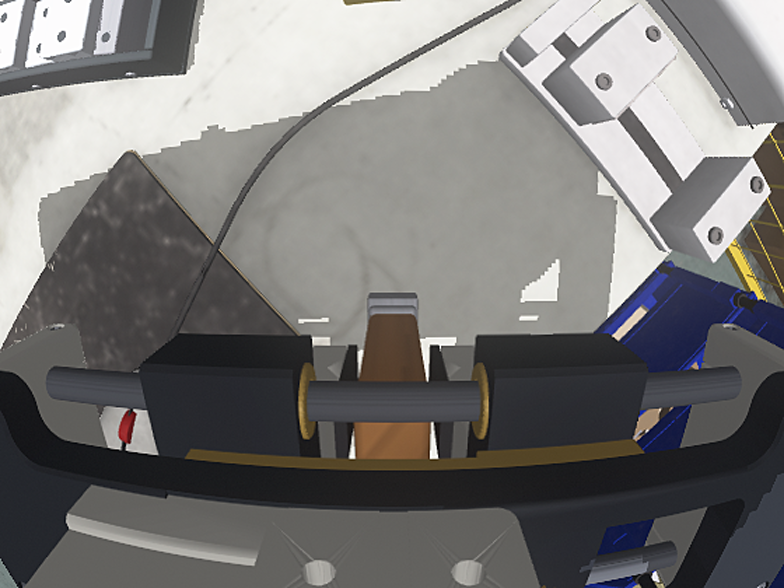

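{"op": "jog_arm", "data": {
  "commands": [
    [0,0,0,0],
    [0,0,0,0],
    [0,0,0,0],
    [0,0,0,0],
    [0,0,0,0],
    [0,0,4,0],
    [0,0,12,0],
    [0,0,18,0],
    [0,0,20,0],
    [0,0,16,0]
  ]
}}

```text
clock: 5.3
tool_pos: [0.4455, -0.1138, 0.1318]
orientation: [180.0, 0.0, -0.5]
force: [0.8, -1.0, -2.7]
opening: 0.0219
```

Run:
```python
from h import *
o=get_obs()
print(o["clock"],o["tool_pos"],o["orientation"],o["force"],o["moment"],o["opening"])
```

```text
5.3 [ 0.44551043 -0.11378308  0.1318203 ] [ 1.79996502e+02  3.87914623e-03 -4.59603735e-01] [ 0.76736145 -0.96966304 -2.70759951] [ 0.00067776 -0.15038385 -0.04169998] 0.02189210511967136
```

{"op": "jog_arm", "data": {
  "commands": [
    [10,14,0,-0.6],
    [20,29,0,-0.6],
    [20,29,0,-0.6],
    [20,29,0,-0.6],
    [20,29,0,-0.6],
    [20,29,0,-0.6],
    [20,29,0,-0.6],
    [20,29,0,-0.6],
    [15,22,0,-0.6],
    [8,12,0,-0.5]
  ]
}}

```text
clock: 6.13
tool_pos: [0.62, 0.1399, 0.1301]
orientation: [180.0, 0.0, -6.3]
force: [0.2, -0.9, -1.4]
opening: 0.0218
```

Run:
```python
from h import *
import pickle
o=get_obs();s=snapshot("wrist");pickle.dump((o,s),open("w4.pkl","wb"));save(s,"w4",None,1.4)
print(o["clock"],o["tool_pos"],o["orientation"],o["force"],o["moment"],o["opening"])
```

```text
6.1333 [0.61999212 0.13986368 0.13007169] [ 1.79991774e+02  6.28231956e-03 -6.30728319e+00] [ 0.24719857 -0.85043504 -1.41539345] [-0.02219423 -0.06845061  0.03195086] 0.02180249896676922
```

View pics/w4.png

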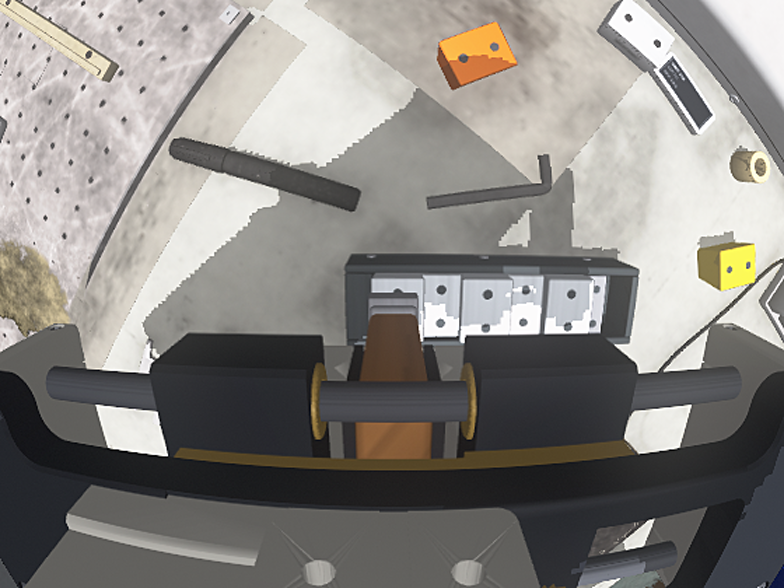

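Run:
```python
from h import *
import pickle
o,s=pickle.load(open("w4.pkl","rb"))
save(s,"w4a",(240,175,350,250),7);save(s,"w4b",(350,175,460,250),7)
```

```text
(no output)
```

View pics/w4a.png

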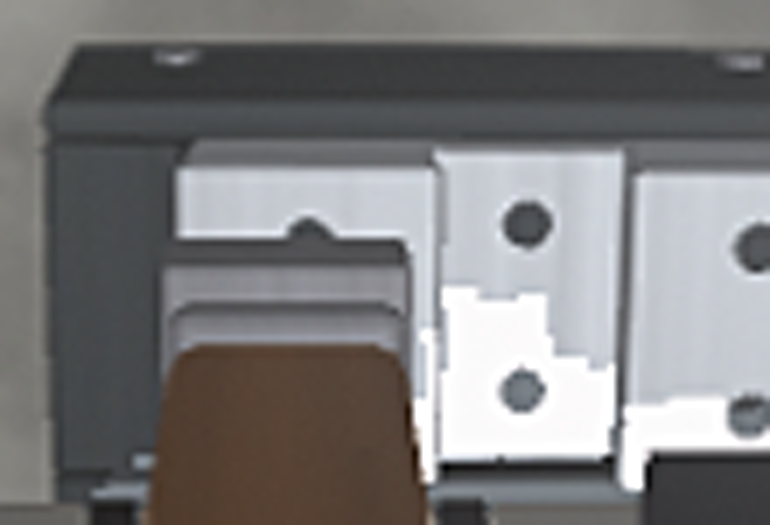

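View pics/w4b.png

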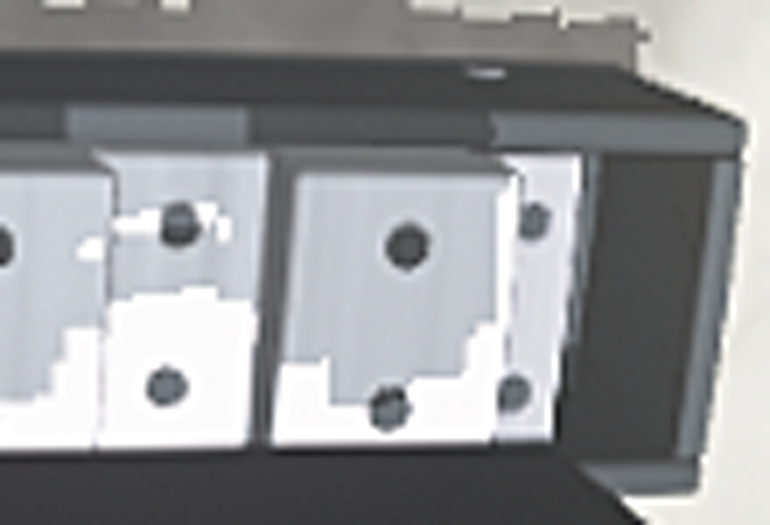

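Run:
```python
from h import *
from fit import cr,T
import pickle
from scipy.optimize import least_squares
o,s=pickle.load(open("w4.pkl","rb"))
A=cr([(48,100),(58,500)],7,240,175);B=cr([(745,120),(697,492)],7,350,175)
LN=[(.025,.084,.038),(-.025,.084,.038),(.025,-.097,.038),(-.025,-.097,.038)]
f=lambda p:np.concatenate([wproj(o,s,T(p,L))-np.array(a) for a,L in zip(A+B,LN)])
r=least_squares(f,[.61,.08,-.1]);p=r.x;print(p.round(4),np.degrees(p[2]),r.fun.round(1))
def loc(w): 
    d=w[:2]-p[:2];c,q=np.cos(p[2]),np.sin(p[2]);return (np.array([c*d[0]+q*d[1],-q*d[0]+c*d[1]])*1000).round(1).tolist()
print("foot under",[loc(wray(o,s,*h,.0696)) for h in cr([(172,240),(407,240)],7,240,175)])
print("foot top",[loc(wray(o,s,*h,.0876)) for h in cr([(163,262),(410,262)],7,240,175)])
print("tcp",loc(o["tool_pos"]))
for z in(.035,.04,.045,.05):
  print(z,"b1",[loc(wray(o,s,*h,z)) for h in cr([(178,166),(437,166)],7,240,175)],"b3",[loc(wray(o,s,*h,z)) for h in cr([(637,172)],7,240,175)+cr([(112,172)],7,350,175)],"b5",[loc(wray(o,s,*h,z)) for h in cr([(297,174),(517,174)],7,350,175)])
print("b2",[loc(wray(o,s,*h,.035)) for h in cr([(437,152),(624,152)],7,240,175)],"b4",[loc(wray(o,s,*h,.035)) for h in cr([(100,155),(268,155)],7,350,175)],)
```

```text
[ 0.613   0.0831 -0.1148] -6.580419603296654 [-0.8 -1.2 -0.8  1.5  1.5 -0.4  0.7  0.7]
foot under [[15.9, 68.0], [16.0, 44.7]]
foot top [[18.3, 67.9], [18.5, 45.4]]
tcp [0.4, 57.2]
0.035 b1 [[15.8, 69.0], [16.0, 39.5]] b3 [[15.5, 16.5], [15.9, -12.7]] b5 [[16.0, -35.8], [16.4, -65.0]]
0.04 b1 [[16.9, 68.7], [17.1, 39.8]] b3 [[16.6, 17.3], [16.9, -11.3]] b5 [[17.0, -33.9], [17.5, -62.6]]
0.045 b1 [[18.0, 68.5], [18.2, 40.2]] b3 [[17.7, 18.1], [18.0, -9.9]] b5 [[18.1, -32.1], [18.6, -60.2]]
0.05 b1 [[19.1, 68.3], [19.3, 40.5]] b3 [[18.8, 18.9], [19.1, -8.5]] b5 [[19.2, -30.3], [19.7, -57.8]]
b2 [[17.6, 39.5], [17.8, 18.1]] b4 [[17.9, -11.1], [18.2, -31.9]]
```

{"op": "jog_arm", "data": {
  "commands": [
    [0,0,-5,0],
    [0,0,-6,0],
    [0,0,-4,0],
    [0,0,-2,0],
    [0,0,-1,0],
    [0,0,-0.7,0],
    [0,0,-0.7,0],
    [0,0,-0.7,0],
    [0,0,-0.7,0],
    [0,0,-0.7,0]
  ]
}}

```text
clock: 7.02
tool_pos: [0.6187, 0.1372, 0.1092]
orientation: [-180.0, -0.0, -6.4]
force: [-0.4, -0.4, -3.2]
opening: 0.0217
```

```bash
cat > st.py <<'E'
from h import *
o=get_obs()
np.set_printoptions(precision=4,suppress=True)
print(o["clock"],o["tool_pos"],o["orientation"],"F",o["force"],"M",o["moment"],o["opening"])
E
python3 st.py
```

```text
7.0167 [0.6187 0.1372 0.1092] [-179.9924   -0.0141   -6.3616] F [-0.448  -0.3749 -3.2368] M [-0.018   0.0038  0.0179] 0.02165073220365487
```

{"op": "jog_arm", "data": {
  "commands": [
    [0,0,-0.6,0],
    [0,0,-0.6,0],
    [0,0,-0.6,0],
    [0,0,-0.6,0],
    [0,0,-0.6,0],
    [0,0,-0.6,0],
    [0,0,-0.6,0],
    [0,0,-0.6,0],
    [0,0,-0.6,0],
    [0,0,-0.6,0]
  ]
}}

```text
clock: 7.85
tool_pos: [0.6191, 0.1371, 0.1041]
orientation: [180.0, -0.1, -6.3]
force: [-1.6, -0.7, 6.5]
opening: 0.0218
```

{"op": "jog_arm", "data": {
  "commands": [
    [0,0,-0.4,0],
    [0,0,-0.4,0],
    [0,0,-0.4,0],
    [0,0,-0.4,0],
    [0,0,-0.4,0],
    [0,0,-0.4,0],
    [0,0,-0.4,0],
    [0,0,-0.4,0],
    [0,0,-0.4,0],
    [0,0,-0.4,0]
  ]
}}

```text
clock: 8.68
tool_pos: [0.6194, 0.1367, 0.1005]
orientation: [180.0, -0.1, -6.3]
force: [-0.8, -3.6, 7.4]
opening: 0.0222
```

{"op": "jog_arm", "data": {
  "commands": [
    [0,0,-0.35,0],
    [0,0,-0.35,0],
    [0,0,-0.35,0],
    [0,0,-0.35,0],
    [0,0,-0.35,0],
    [0,0,-0.35,0],
    [0,0,-0.3,0],
    [0,0,-0.3,0],
    [0,0,-0.2,0],
    [0,0,-0.2,0]
  ]
}}

```text
clock: 9.52
tool_pos: [0.6195, 0.1365, 0.0975]
orientation: [180.0, -0.1, -6.3]
force: [-1.5, -4.5, 7.3]
opening: 0.0217
```

{"op": "jog_arm", "data": {
  "commands": [
    [0,0,-0.2,0],
    [0,0,-0.2,0],
    [0,0,-0.2,0],
    [0,0,-0.2,0],
    [0,0,-0.15,0],
    [0,0,-0.15,0],
    [0,0,-0.15,0],
    [0,0,-0.15,0],
    [0,0,-0.1,0],
    [0,0,-0.1,0]
  ]
}}

```text
clock: 10.35
tool_pos: [0.6195, 0.1365, 0.0958]
orientation: [180.0, -0.1, -6.3]
force: [-0.1, -4.2, 6.8]
opening: 0.0221
```

```bash
python3 st.py
```

```text
10.35 [0.6195 0.1365 0.0958] [179.9638  -0.1061  -6.334 ] F [-0.0691 -4.1862  6.8459] M [-1.6238  0.3617 -0.0084] 0.022080019868184548
```

{"op": "jog_arm", "data": {
  "commands": [
    [0,0,-0.15,0],
    [0,0,-0.15,0],
    [0,0,-0.15,0],
    [0,0,-0.15,0],
    [0,0,-0.1,0],
    [0,0,-0.1,0],
    [0,0,-0.1,0],
    [0,0,-0.1,0],
    [0,0,0,0],
    [0,0,0,0]
  ]
}}

```text
clock: 11.18
tool_pos: [0.6196, 0.1365, 0.0955]
orientation: [180.0, -0.1, -6.3]
force: [-2.3, -4.0, 10.6]
opening: 0.0212
```

{"op": "jog_arm", "data": {
  "commands": [
    [0,0,-0.1,0],
    [0,0,-0.1,0],
    [0,0,-0.1,0],
    [0,0,-0.1,0],
    [0,0,-0.05,0],
    [0,0,0,0],
    [0,0,0,0],
    [0,0,0,0],
    [0,0,0,0],
    [0,0,0,0]
  ]
}}

```text
clock: 12.02
tool_pos: [0.6196, 0.1365, 0.0955]
orientation: [180.0, -0.1, -6.3]
force: [-3.3, -4.2, 14.7]
opening: 0.0219
```

{"op": "jog_arm", "data": {
  "commands": [
    [0,0,0,0],
    [0,0,0,0],
    [0,0,0,0],
    [0,0,0,0],
    [0,0,0,0],
    [0,0,0,0],
    [0,0,0,0],
    [0,0,0,0],
    [0,0,0,0],
    [0,0,0,0]
  ]
}}

```text
clock: 12.85
tool_pos: [0.6196, 0.1365, 0.0955]
orientation: [180.0, -0.1, -6.3]
force: [-4.0, -3.1, 15.7]
opening: 0.022
```

```bash
python3 st.py
```

```text
12.85 [0.6196 0.1365 0.0955] [179.9681  -0.1424  -6.3182] F [-3.9727 -3.0737 15.651 ] M [-1.6411  1.673   0.0141] 0.021957755318287243
```

{"op": "jog_arm", "data": {
  "commands": [
    [0,0,1,0],
    [0,0,2,0],
    [0,0,4,0],
    [0,0,6,0],
    [0,0,6,0],
    [0,0,5,0],
    [0,0,2,0],
    [0,0,0,0],
    [0,0,0,0],
    [0,0,0,0]
  ]
}}

```text
clock: 13.68
tool_pos: [0.6184, 0.1372, 0.1186]
orientation: [180.0, 0.0, -6.4]
force: [-0.8, 0.0, -2.0]
opening: 0.022
```

```bash
python3 st.py
python3 - <<'E'
from h import *
import pickle
o=get_obs();s=snapshot("wrist");pickle.dump((o,s),open("w5.pkl","wb"));save(s,"w5a",(240,175,350,250),7);save(s,"w5b",(350,175,460,250),7)
E
```

```text
13.6833 [0.6184 0.1372 0.1186] [179.9923   0.0263  -6.3683] F [-0.8256  0.0052 -1.957 ] M [-0.0135 -0.0089  0.0044] 0.022000926998881405
```

View pics/w5a.png

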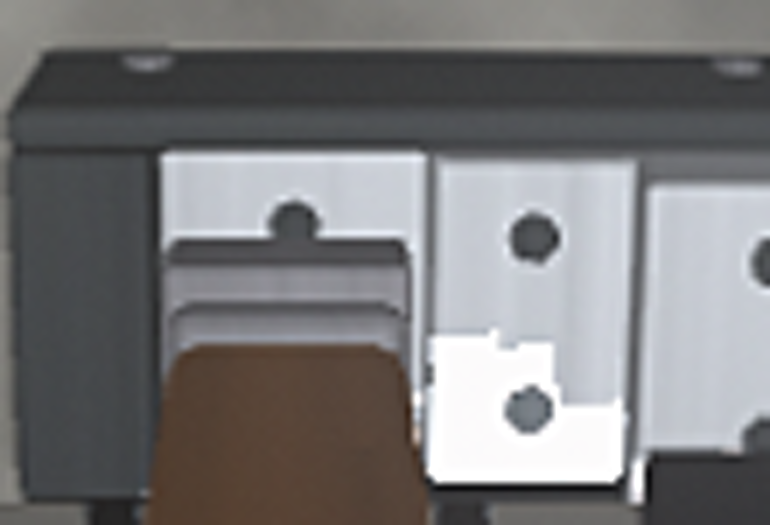

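View pics/w5b.png

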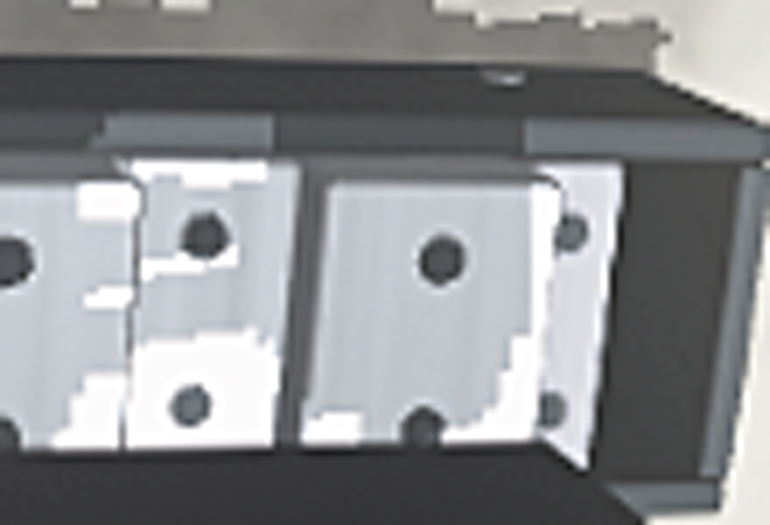

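Blank1's far edge (v≈153) is now level with blank2's, and the foot still sits at the same place in the camera, so the grip has not slipped. Next I'll locate blank3 and blank5.

Run:
```python
from h import *
from fit import cr,T
import pickle
o,s=pickle.load(open("w5.pkl","rb"))
p=np.array([.6129,.0832,np.radians(-6.5)])
def loc(w): 
    d=w[:2]-p[:2];c,q=np.cos(p[2]),np.sin(p[2]);return (np.array([c*d[0]+q*d[1],-q*d[0]+c*d[1]])*1000).round(1).tolist()
print("tcp",loc(o["tool_pos"]),"foot",[loc(wray(o,s,*h,o["tool_pos"][2]-.0605)) for h in cr([(168,240),(407,240)],7,240,175)])
print("b1",[loc(wray(o,s,*h,.035)) for h in cr([(160,153),(427,153)],7,240,175)],"b2",[loc(wray(o,s,*h,.035)) for h in cr([(437,158),(637,158)],7,240,175)],"b4",[loc(wray(o,s,*h,.035)) for h in cr([(130,162),(300,162)],7,350,175)])
for z in(.04,.045,.05):
  print(z,"b3",[loc(wray(o,s,*h,z)) for h in cr([(647,185)],7,240,175)+cr([(138,185)],7,350,175)],"b5",[loc(wray(o,s,*h,z)) for h in cr([(330,183),(555,183)],7,350,175)])
for y in(26.6,.2,-52.6,-.5,-53):
  print(y,T(p,(0,y/1000,0)).round(4))
```

```text
tcp [-0.6, 54.3] foot [[14.8, 65.5], [14.9, 41.8]]
b1 [[18.7, 67.5], [18.8, 38.5]] b2 [[18.3, 37.4], [18.4, 15.4]] b4 [[18.3, -14.5], [18.5, -34.7]]
0.04 b3 [[16.5, 15.0], [16.8, -14.1]] b5 [[17.3, -36.7], [17.7, -65.1]]
0.045 b3 [[17.7, 15.8], [17.9, -12.7]] b5 [[18.4, -34.8], [18.8, -62.6]]
0.05 b3 [[18.8, 16.7], [19.0, -11.2]] b5 [[19.5, -32.9], [19.9, -60.1]]
26.6 [0.6159 0.1096 0.    ]
0.2 [0.6129 0.0834 0.    ]
-52.6 [0.6069 0.0309 0.    ]
-0.5 [0.6128 0.0827 0.    ]
-53 [0.6069 0.0305 0.    ]
```

{"op": "jog_arm", "data": {
  "commands": [
    [-0.5,-5,0,0],
    [-1,-10,0,0],
    [-1,-11,0,0],
    [-1,-11,0,0],
    [-1,-10,0,0],
    [-0.6,-6,0,0],
    [0,0,-2,0],
    [0,0,-2,0],
    [0,0,-1,0],
    [0,0,-0.7,0]
  ]
}}

```text
clock: 14.57
tool_pos: [0.6135, 0.0845, 0.1129]
orientation: [180.0, 0.0, -6.3]
force: [1.0, -0.4, -1.5]
opening: 0.0219
```

{"op": "jog_arm", "data": {
  "commands": [
    [0,0,-0.6,0],
    [0,0,-0.6,0],
    [0,0,-0.6,0],
    [0,0,-0.6,0],
    [0,0,-0.6,0],
    [0,0,-0.6,0],
    [0,0,-0.6,0],
    [0,0,-0.6,0],
    [0,0,-0.6,0],
    [0,0,-0.6,0]
  ]
}}

```text
clock: 15.4
tool_pos: [0.6136, 0.0842, 0.1072]
orientation: [-180.0, -0.0, -6.4]
force: [-0.0, 0.7, -1.3]
opening: 0.0218
```

```bash
python3 st.py
```

```text
15.4 [0.6136 0.0842 0.1072] [-179.9968   -0.0049   -6.3658] F [-0.0434  0.693  -1.3262] M [-0.0659 -0.0167 -0.0135] 0.0217680321382976
```

{"op": "jog_arm", "data": {
  "commands": [
    [0,0,-0.5,0],
    [0,0,-0.5,0],
    [0,0,-0.5,0],
    [0,0,-0.5,0],
    [0,0,-0.5,0],
    [0,0,-0.5,0],
    [0,0,-0.5,0],
    [0,0,-0.5,0],
    [0,0,-0.5,0],
    [0,0,-0.5,0]
  ]
}}

```text
clock: 16.23
tool_pos: [0.6139, 0.084, 0.1026]
orientation: [180.0, -0.0, -6.4]
force: [-0.4, -2.6, 5.8]
opening: 0.0219
```

```bash
python3 st.py
```

```text
16.2333 [0.6139 0.084  0.1026] [179.9882  -0.0474  -6.3561] F [-0.4435 -2.6224  5.7771] M [-1.2265  0.295  -0.0097] 0.021919350652481327
```

Contact, and driving. Home is expected at TCP z = 0.0955.

{"op": "jog_arm", "data": {
  "commands": [
    [0,0,-0.4,0],
    [0,0,-0.4,0],
    [0,0,-0.4,0],
    [0,0,-0.4,0],
    [0,0,-0.4,0],
    [0,0,-0.4,0],
    [0,0,-0.4,0],
    [0,0,-0.4,0],
    [0,0,-0.3,0],
    [0,0,-0.3,0]
  ]
}}

```text
clock: 17.07
tool_pos: [0.6139, 0.0841, 0.0986]
orientation: [180.0, -0.0, -6.4]
force: [-0.4, -3.0, 5.2]
opening: 0.0217
```

{"op": "jog_arm", "data": {
  "commands": [
    [0,0,-0.3,0],
    [0,0,-0.3,0],
    [0,0,-0.3,0],
    [0,0,-0.25,0],
    [0,0,-0.25,0],
    [0,0,-0.25,0],
    [0,0,-0.2,0],
    [0,0,-0.2,0],
    [0,0,-0.2,0],
    [0,0,-0.2,0]
  ]
}}

```text
clock: 17.9
tool_pos: [0.6135, 0.0843, 0.0959]
orientation: [180.0, 0.0, -6.4]
force: [0.3, -2.9, 4.5]
opening: 0.0216
```

{"op": "jog_arm", "data": {
  "commands": [
    [0,0,-0.15,0],
    [0,0,-0.15,0],
    [0,0,-0.15,0],
    [0,0,-0.15,0],
    [0,0,-0.1,0],
    [0,0,-0.1,0],
    [0,0,-0.1,0],
    [0,0,-0.1,0],
    [0,0,-0.1,0],
    [0,0,0,0]
  ]
}}

```text
clock: 18.73
tool_pos: [0.6135, 0.0842, 0.0955]
orientation: [180.0, -0.0, -6.4]
force: [-2.7, -2.5, 9.5]
opening: 0.0221
```

{"op": "jog_arm", "data": {
  "commands": [
    [0,0,-0.1,0],
    [0,0,-0.1,0],
    [0,0,-0.1,0],
    [0,0,-0.1,0],
    [0,0,-0.1,0],
    [0,0,-0.05,0],
    [0,0,0,0],
    [0,0,0,0],
    [0,0,0,0],
    [0,0,0,0]
  ]
}}

```text
clock: 19.57
tool_pos: [0.6135, 0.0842, 0.0955]
orientation: [180.0, -0.0, -6.3]
force: [-3.6, -2.7, 13.1]
opening: 0.0221
```

{"op": "jog_arm", "data": {
  "commands": [
    [0,0,0,0],
    [0,0,0,0],
    [0,0,0,0],
    [0,0,0,0],
    [0,0,0,0],
    [0,0,0,0],
    [0,0,0,0],
    [0,0,0,0],
    [0,0,0,0],
    [0,0,0,0]
  ]
}}

```text
clock: 20.4
tool_pos: [0.6136, 0.0842, 0.0955]
orientation: [180.0, -0.0, -6.3]
force: [-2.7, -2.1, 13.6]
opening: 0.0217
```

{"op": "jog_arm", "data": {
  "commands": [
    [0,0,1,0],
    [0,0,2,0],
    [0,0,4,0],
    [0,0,6,0],
    [0,0,6,0],
    [0,0,5,0],
    [0,0,2,0],
    [0,0,0,0],
    [0,0,0,0],
    [0,0,0,0]
  ]
}}

```text
clock: 21.23
tool_pos: [0.6134, 0.0842, 0.1201]
orientation: [180.0, 0.0, -6.4]
force: [-0.2, -0.0, -2.3]
opening: 0.022
```

```bash
python3 st.py
python3 - <<'E'
from h import *
import pickle
o=get_obs();s=snapshot("wrist");pickle.dump((o,s),open("w6.pkl","wb"));save(s,"w6a",(180,175,290,250),7);save(s,"w6b",(290,175,400,250),7)
E
```

```text
21.2333 [0.6134 0.0842 0.1201] [179.9976   0.0205  -6.3701] F [-0.2367 -0.0315 -2.3268] M [-0.1145 -0.0105  0.0024] 0.02198351199756413
```

View pics/w6a.png

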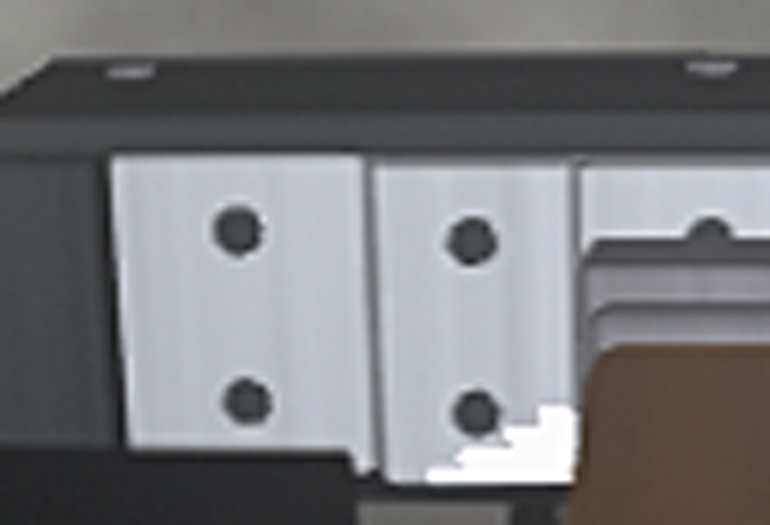

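View pics/w6b.png

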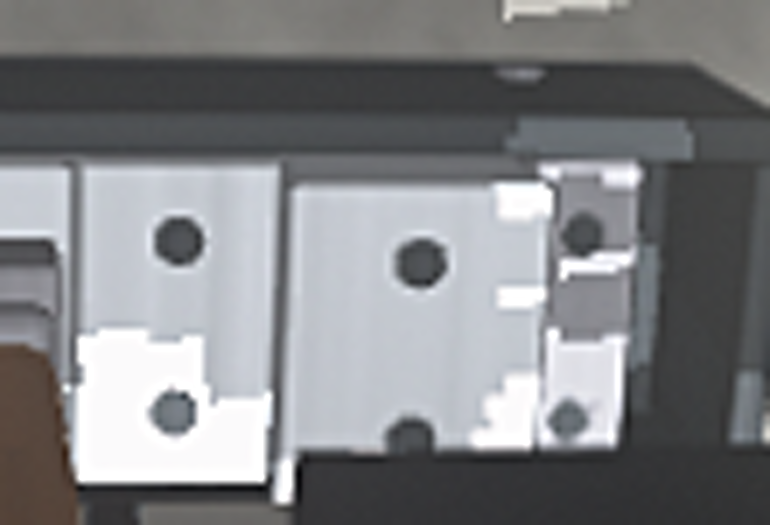

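{"op": "jog_arm", "data": {
  "commands": [
    [-0.5,-5,0,0],
    [-1,-10,0,0],
    [-1.5,-11,0,0],
    [-1.5,-11,0,0],
    [-1,-10,0,0],
    [-0.5,-5.5,-1,0],
    [0,0,-3,0],
    [0,0,-3,0],
    [0,0,-1.5,0],
    [0,0,-0.7,0]
  ]
}}

```text
clock: 22.12
tool_pos: [0.6074, 0.032, 0.1105]
orientation: [180.0, 0.0, -6.3]
force: [0.2, 0.2, -2.1]
opening: 0.0222
```

```bash
python3 st.py
python3 - <<'E'
from h import *
import pickle
o=get_obs();s=snapshot("wrist");pickle.dump((o,s),open("w7.pkl","wb"));save(s,"w7b",(240,175,350,250),7)
E
```

```text
22.1167 [0.6074 0.032  0.1105] [179.9861   0.0397  -6.3493] F [ 0.2156  0.2029 -2.0902] M [-0.0477 -0.0174  0.0302] 0.022169837236105258
```

View pics/w7b.png

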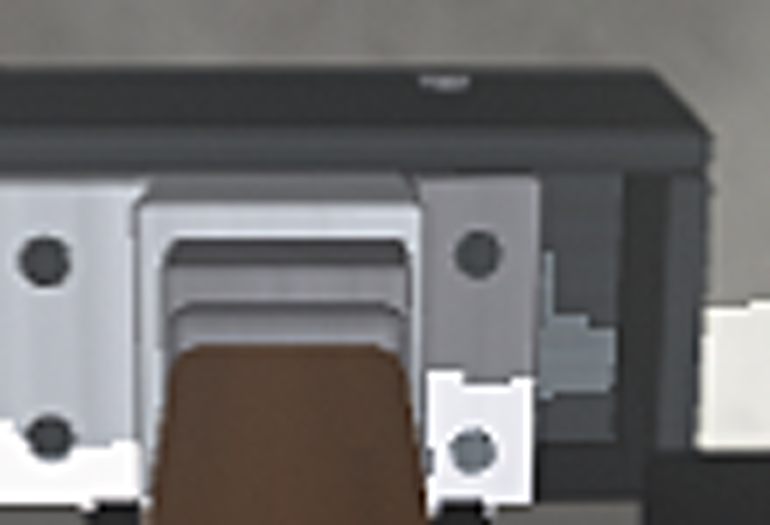

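The foot (168–407) is centred over blank5 (140–422), so I'll press.

{"op": "jog_arm", "data": {
  "commands": [
    [0,0,-0.6,0],
    [0,0,-0.6,0],
    [0,0,-0.6,0],
    [0,0,-0.6,0],
    [0,0,-0.6,0],
    [0,0,-0.6,0],
    [0,0,-0.5,0],
    [0,0,-0.5,0],
    [0,0,-0.5,0],
    [0,0,-0.5,0]
  ]
}}

```text
clock: 23.0
tool_pos: [0.6077, 0.0317, 0.106]
orientation: [180.0, -0.0, -6.4]
force: [-2.1, -0.2, 4.7]
opening: 0.0221
```

{"op": "jog_arm", "data": {
  "commands": [
    [0,0,-0.4,0],
    [0,0,-0.4,0],
    [0,0,-0.4,0],
    [0,0,-0.4,0],
    [0,0,-0.4,0],
    [0,0,-0.4,0],
    [0,0,-0.4,0],
    [0,0,-0.4,0],
    [0,0,-0.4,0],
    [0,0,-0.4,0]
  ]
}}

```text
clock: 23.83
tool_pos: [0.6078, 0.0317, 0.1016]
orientation: [-180.0, -0.0, -6.4]
force: [-0.1, -3.2, 5.2]
opening: 0.0218
```

{"op": "jog_arm", "data": {
  "commands": [
    [0,0,-0.4,0],
    [0,0,-0.4,0],
    [0,0,-0.4,0],
    [0,0,-0.4,0],
    [0,0,-0.4,0],
    [0,0,-0.4,0],
    [0,0,-0.3,0],
    [0,0,-0.3,0],
    [0,0,-0.3,0],
    [0,0,-0.3,0]
  ]
}}

```text
clock: 24.67
tool_pos: [0.6074, 0.0317, 0.0978]
orientation: [180.0, 0.0, -6.4]
force: [0.3, -3.3, 3.9]
opening: 0.0222
```

{"op": "jog_arm", "data": {
  "commands": [
    [0,0,-0.3,0],
    [0,0,-0.2,0],
    [0,0,-0.2,0],
    [0,0,-0.2,0],
    [0,0,-0.2,0],
    [0,0,-0.2,0],
    [0,0,-0.2,0],
    [0,0,-0.15,0],
    [0,0,-0.15,0],
    [0,0,-0.15,0]
  ]
}}

```text
clock: 25.5
tool_pos: [0.6075, 0.0317, 0.0959]
orientation: [180.0, 0.0, -6.4]
force: [-0.0, -3.3, 4.2]
opening: 0.0218
```

{"op": "jog_arm", "data": {
  "commands": [
    [0,0,-0.15,0],
    [0,0,-0.15,0],
    [0,0,-0.15,0],
    [0,0,-0.15,0],
    [0,0,-0.1,0],
    [0,0,-0.1,0],
    [0,0,-0.1,0],
    [0,0,-0.1,0],
    [0,0,-0.1,0],
    [0,0,0,0]
  ]
}}

```text
clock: 26.33
tool_pos: [0.6076, 0.0317, 0.0955]
orientation: [180.0, -0.0, -6.4]
force: [-3.1, -2.1, 8.9]
opening: 0.0225
```

{"op": "jog_arm", "data": {
  "commands": [
    [0,0,-0.1,0],
    [0,0,-0.1,0],
    [0,0,-0.1,0],
    [0,0,-0.1,0],
    [0,0,-0.1,0],
    [0,0,0,0],
    [0,0,0,0],
    [0,0,0,0],
    [0,0,0,0],
    [0,0,0,0]
  ]
}}

```text
clock: 27.17
tool_pos: [0.6076, 0.0318, 0.0955]
orientation: [180.0, -0.0, -6.3]
force: [-4.0, -2.2, 13.0]
opening: 0.0217
```

```bash
python3 st.py
```

```text
27.1667 [0.6076 0.0318 0.0955] [179.9991  -0.0322  -6.3408] F [-4.0471 -2.2167 12.9537] M [-0.828   1.7882 -0.0299] 0.021733288533007652
```

Blank5 is at the hard stop with about 15 N on it. I'll hold, then lift.

{"op": "jog_arm", "data": {
  "commands": [
    [0,0,-0.05,0],
    [0,0,0,0],
    [0,0,0,0],
    [0,0,0,0],
    [0,0,0,0],
    [0,0,0,0],
    [0,0,0,0],
    [0,0,0,0],
    [0,0,0,0],
    [0,0,0,0]
  ]
}}

```text
clock: 28.0
tool_pos: [0.6076, 0.0317, 0.0955]
orientation: [180.0, -0.0, -6.3]
force: [-4.0, -1.8, 13.3]
opening: 0.0222
```

{"op": "jog_arm", "data": {
  "commands": [
    [0,0,1,0],
    [0,0,2,0],
    [0,0,4,0],
    [0,0,6,0],
    [0,0,8,0],
    [0,0,8,0],
    [0,0,4,0],
    [0,0,0,0],
    [0,0,0,0],
    [0,0,0,0]
  ]
}}

```text
clock: 28.83
tool_pos: [0.6073, 0.0317, 0.1271]
orientation: [-180.0, 0.0, -6.4]
force: [0.1, 0.1, -2.3]
opening: 0.0222
```

```bash
python3 st.py
python3 - <<'E'
from h import *
import pickle
s=snapshot("top");pickle.dump(s,open("t8.pkl","wb"));save(s,"t8")
s=snapshot("scene");pickle.dump(s,open("s8.pkl","wb"));save(s,"s8",(200,140,340,245),5.5)
E
```

```text
28.8333 [0.6073 0.0317 0.1271] [-179.9971    0.0215   -6.3755] F [ 0.1436  0.0944 -2.2513] M [-0.0521  0.1414 -0.0555] 0.022158843910455365
```

View pics/t8.png

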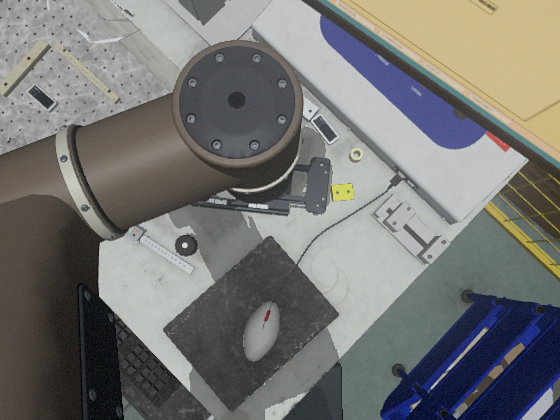

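View pics/s8.png

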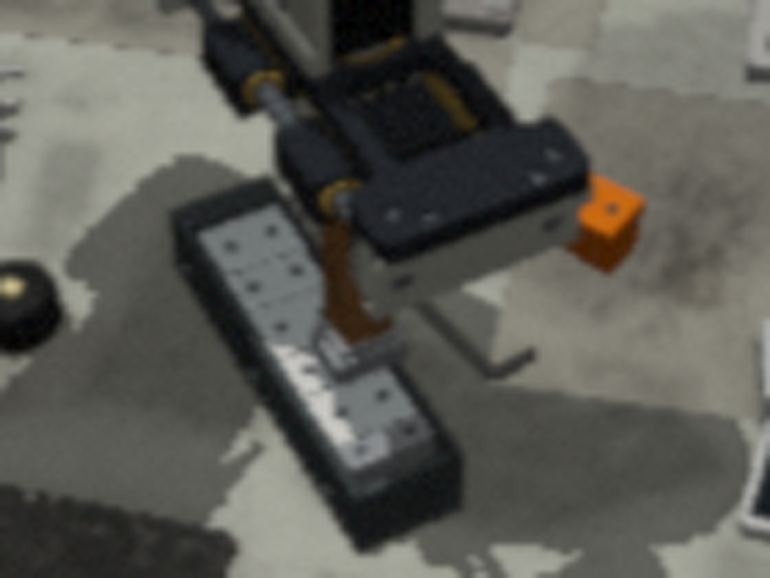

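{"op": "jog_arm", "data": {
  "commands": [
    [-5,4,0,0],
    [-9,8,0,0],
    [-10,10,0,0],
    [-12,11,0,0],
    [-12,11,0,0],
    [-11,10,0,0],
    [-9,8,0,0],
    [-5,4,0,0],
    [-2,2,0,0],
    [0,0,0,0]
  ]
}}

```text
clock: 29.77
tool_pos: [0.5322, 0.1004, 0.1276]
orientation: [-180.0, -0.0, -6.3]
force: [-0.0, 0.4, -2.2]
opening: 0.0218
```

```bash
python3 st.py
python3 - <<'E'
from h import *
import pickle
o=get_obs();s=snapshot("wrist");pickle.dump((o,s),open("w9.pkl","wb"));save(s,"w9",None,1.4)
t=pickle.load(open("top0.pkl","rb"))
print([proj(t,(o["tool_pos"][0]+a,o["tool_pos"][1]+b,0)).round(0).tolist() for a in(-.018,.018) for b in(-.016,.016)])
E
```

```text
29.7667 [0.5322 0.1004 0.1276] [-179.9865   -0.023    -6.2967] F [-0.0332  0.4404 -2.1667] M [-0.0975  0.0045  0.0312] 0.02184497133023336
[[237.0, 249.0], [220.0, 249.0], [237.0, 229.0], [220.0, 230.0]]
```

View pics/w9.png

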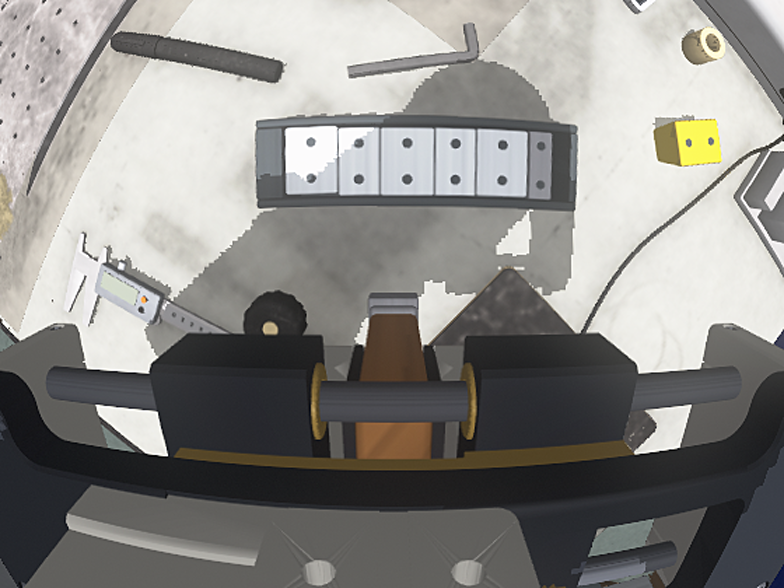

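All five blanks look level, and the spot at top pixels (220–237, 229–249) is clear. Lowering now.

{"op": "jog_arm", "data": {
  "commands": [
    [0,0,-5,0],
    [0,0,-10,0],
    [0,0,-12,0],
    [0,0,-12,0],
    [0,0,-11,0],
    [0,0,-7,0],
    [0,0,-4,0],
    [0,0,-2,0],
    [0,0,-1,0],
    [0,0,-0.5,0]
  ]
}}

```text
clock: 30.65
tool_pos: [0.5328, 0.0998, 0.0629]
orientation: [-180.0, -0.0, -6.4]
force: [0.2, -0.8, -1.9]
opening: 0.0219
```

```bash
python3 st.py
```

```text
30.65 [0.5328 0.0998 0.0629] [-179.9903   -0.0211   -6.3658] F [ 0.2173 -0.7568 -1.891 ] M [ 0.017   0.0299 -0.065 ] 0.021910895186169285
```

{"op": "jog_arm", "data": {
  "commands": [
    [0,0,-0.4,0],
    [0,0,-0.4,0],
    [0,0,-0.3,0],
    [0,0,-0.3,0],
    [0,0,-0.2,0],
    [0,0,-0.2,0],
    [0,0,-0.2,0],
    [0,0,-0.2,0],
    [0,0,0,0],
    [0,0,0,0]
  ]
}}

```text
clock: 31.48
tool_pos: [0.5326, 0.0997, 0.0606]
orientation: [180.0, 0.0, -6.4]
force: [-0.1, 0.1, -2.2]
opening: 0.0218
```

```bash
python3 st.py
```

```text
31.4833 [0.5326 0.0997 0.0606] [179.9982   0.0009  -6.3611] F [-0.0666  0.142  -2.2145] M [-0.0467  0.0424 -0.0884] 0.021825780040213415
```

{"op": "jog_arm", "data": {
  "commands": [
    [0,0,-0.1,0],
    [0,0,-0.1,0],
    [0,0,-0.1,0],
    [0,0,-0.1,0],
    [0,0,-0.1,0],
    [0,0,-0.1,0],
    [0,0,0,0],
    [0,0,0,0],
    [0,0,0,0],
    [0,0,0,0]
  ]
}}

```text
clock: 32.32
tool_pos: [0.5326, 0.0997, 0.0605]
orientation: [-180.0, -0.0, -6.4]
force: [-2.4, -0.6, 5.8]
opening: 0.0218
```

{"op": "jog_arm", "data": {
  "commands": [
    [0,0,0.1,0],
    [0,0,0.1,0],
    [0,0,0.1,0],
    [0,0,0.1,0],
    [0,0,0,0],
    [0,0,0,0],
    [0,0,0,0],
    [0,0,0,0],
    [0,0,0,0],
    [0,0,0,0]
  ]
}}

```text
clock: 33.15
tool_pos: [0.5326, 0.0998, 0.0605]
orientation: [180.0, -0.0, -6.4]
force: [-2.8, 0.4, 5.3]
opening: 0.0221
```

{"op": "jog_arm", "data": {
  "commands": [
    [0,0,0,0],
    [0,0,0,0],
    [0,0,0,0],
    [0,0,0,0],
    [0,0,0,0],
    [0,0,0,0],
    [0,0,0,0],
    [0,0,0,0],
    [0,0,0,0],
    [0,0,0,0]
  ],
  "fingers": 80
}}

```text
clock: 33.98
tool_pos: [0.5326, 0.0998, 0.0604]
orientation: [-180.0, -0.0, -6.4]
force: [0.2, 0.1, 0.3]
opening: 0.0788
```

{"op": "jog_arm", "data": {
  "commands": [
    [0,0,0,0],
    [0,0,0,0],
    [0,0,2,0],
    [0,0,8,0],
    [0,0,14,0],
    [0,0,18,0],
    [0,0,20,0],
    [0,0,20,0],
    [0,0,20,0],
    [0,0,10,0]
  ]
}}

```text
clock: 34.82
tool_pos: [0.5336, 0.1001, 0.1757]
orientation: [-179.9, -0.2, -6.3]
force: [0.3, -0.1, 0.4]
opening: 0.0803
```

```bash
python3 st.py
python3 - <<'E'
from h import *
import pickle
o=get_obs();s=snapshot("wrist");pickle.dump((o,s),open("w10.pkl","wb"));save(s,"w10",None,1.4)
E
```

```text
34.8167 [0.5336 0.1001 0.1757] [-179.8957   -0.1989   -6.3387] F [ 0.2838 -0.1355  0.3619] M [ 0.0298 -0.1569  0.0279] 0.08026185995518985
```

View pics/w10.png

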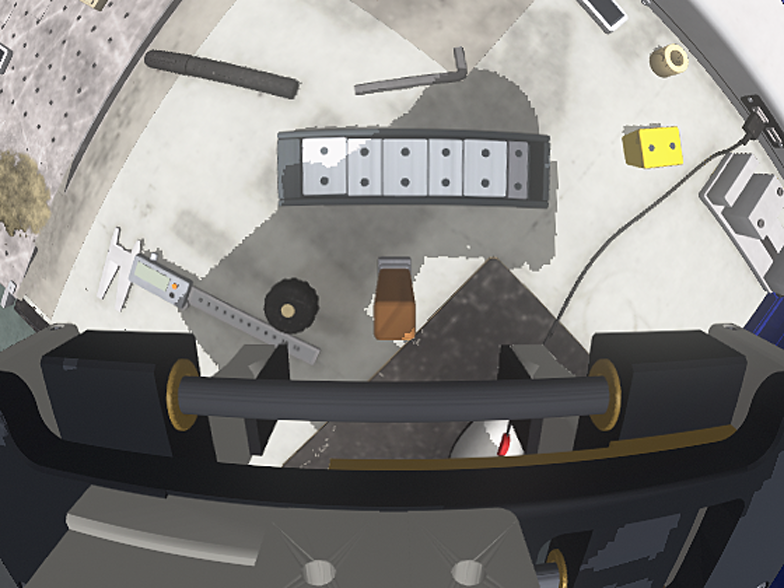

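The tamper stands upright at (395,300), clear of the nest, and the bystanders are undisturbed. I'll back the arm off for a final check.

{"op": "jog_arm", "data": {
  "commands": [
    [0,10,10,0],
    [-8,25,0,0],
    [-14,32,0,0],
    [-14,32,0,0],
    [-14,32,0,0],
    [-14,32,0,0],
    [-14,32,0,0],
    [-14,32,0,0],
    [-8,20,0,0],
    [0,0,0,0]
  ]
}}

```text
clock: 35.7
tool_pos: [0.4309, 0.3504, 0.1818]
orientation: [180.0, 0.0, -6.2]
force: [0.6, 0.9, -0.1]
opening: 0.08
```

```bash
python3 st.py
python3 - <<'E'
from h import *
import pickle
a=snapshot("top")["image"];b=snapshot("scene")["image"]
A=cv2.resize(a[150:290,170:400],None,fx=3.4,fy=3.4,interpolation=cv2.INTER_CUBIC)
cv2.imwrite("pics/fin_t.png",A[:,:,::-1])
B=cv2.resize(b[140:300,170:370],None,fx=3.7,fy=3.7,interpolation=cv2.INTER_CUBIC)
cv2.imwrite("pics/fin_s.png",B[:,:,::-1])
E
```

```text
35.7 [0.4309 0.3504 0.1818] [179.9797   0.0221  -6.1733] F [ 0.6324  0.8502 -0.0725] M [-0.0705 -0.0585  0.0593] 0.08001938275220213
```

View pics/fin_t.png

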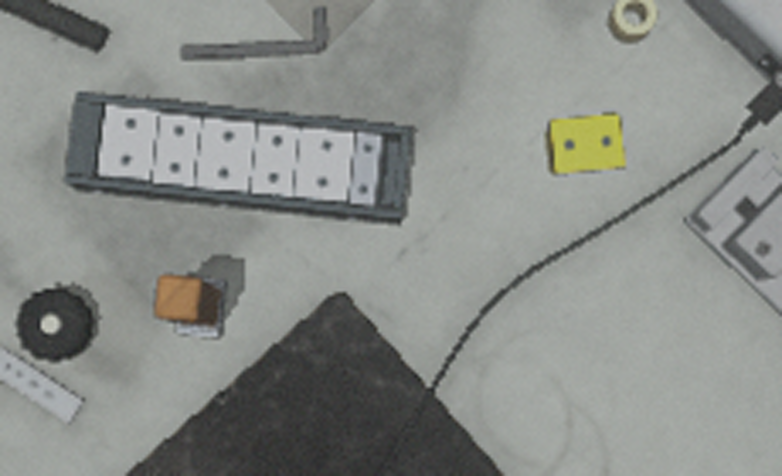

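View pics/fin_s.png

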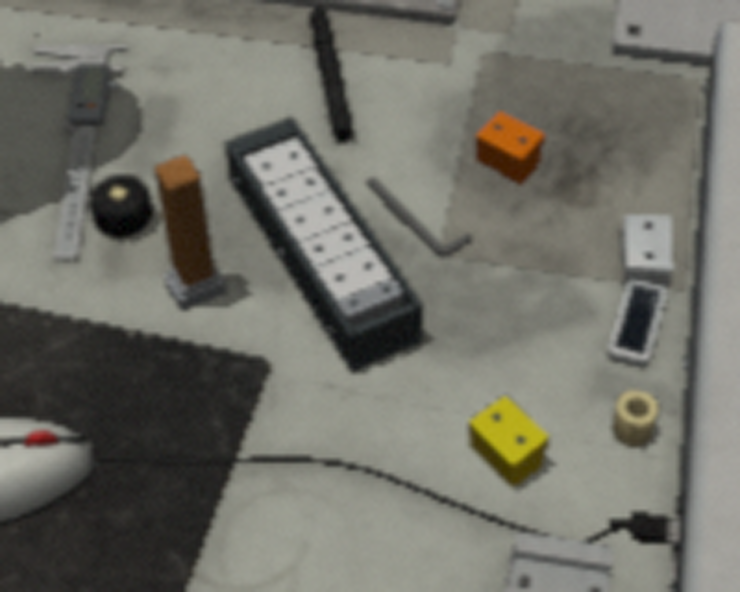

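Blank tops form one flat row in the nest. The tamper stands upright at top crop (190,305), and the bystanders are where they were. Handing in.

```bash
python3 -c "
from plant import close_job
print(close_job())"
```

```text
the job is handed in; nothing more can be done
None
```

I tamped blank1, blank3 and blank5 home in that order with the tamper's foot. I then stood the tamper upright on the worktop beside the nest, let go, and handed in at about 36 s. The hand-in reports no verdict, so what follows comes from my own readings.

- **Pressing:** Each blank stopped hard at the same tool height (TCP z 0.0955, foot about 35 mm above the worktop, the home height). I held each one there for over 0.8 s. The wrist force read up to 15.7 N on blank1, 13.6 N on blank3 and 13.3 N on blank5. Adding the tamper's weight, that is about 15 to 18 N on the blanks. Force is only reported at the end of each move, so I could not see the peak in between. The last approach to each stop was made slowly, in steps of 0.3 mm or less.
- **Last pictures:** The top and scene views show all five tops as one level row and the tamper upright and clear of the nest. The knob, bush and hex key look unmoved by eye; I did not measure their positions.
- **Disagreements:** The cameras differed by 2 to 3 mm on where the tamper and nest stood, which is about their stated accuracy. The nest rim also measured a few mm narrower than its given size. I centred the foot using the wrist camera alone. I also saw side forces of up to 4 N while pressing, which I took to be friction from the sliding row and the arm flexing.

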